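# Hang the parts basket in the cleaning bath and bring it up to the stop

## Task

Pick up the small steel basket by the grey tab on its top, keeping the adapter in it, and hook its bent lip over the rim of the bath's tub on the side nearest the robot, clear of the stop, so that the basket hangs inside the tub. With the lip fully down on the rim, slide the basket along the rim to the right until it bears squarely against the metal stop with a light push of about 5 N, then let go. The tub sits loosely in its housing, so feel for the rim, press gently on tub and stop (never 25 N), and leave the other things where they are.

Things in the scene. Friction and masses are not known exactly. Their poses are not given: they have to be found in the camera images.
- bath: Fixed bench cleaning bath: white housing 166 x 204 x 65 mm, in its middle an empty steel tub, 110 x 160 mm outside, walls 5 mm, open top. Origin: centre of the housing's underside; x away from the robot, y left along the near rim, z up. Rim at z = 90 mm, 25 mm above the housing; tub floor at z = 15; inside the tub y = -75 to 75, x = -50 to 50 nominally.
- rim_near (a point): Nominal middle of the near rim: bath x = -52.5, y = 0, z = 90 mm, axes as the bath's; the 5 mm wall runs along y. The tub sits in its housing with play in x only: the true wall stands up to 5.5 mm nearer or farther in x, fixed during an episode and not shown by this reading. y and z are true.
- stop: Fixed aluminium stop, an L-shaped block with a thumb screw on the ledge by the near rim, 18 mm wide along the rim, reaching across above it from 1 to 11 mm over the rim. Origin: on its left (+y) face, which the basket must meet, at rim height; axes as the bath's. It stands at bath y = -10 to -46 mm; the rim to its left is free.
- basket: Loose steel basket, 0.13 to 0.2 kg, upright on the table. Origin: centre of its underside; x from lip side to tray side, y along the lip, z up. Tray 44 (x) x 52 (y) mm, walls 30 high. Back plate x = -22 to -19 rises to z = 65, all 52 mm wide. Hung properly, its x and y are along the bath's, so its right end (y = -26) meets the stop.
- basket_slot (a point): Middle of the roof of the slot under the basket's bent lip: x = -26, y = 0, z = 60 mm in the basket's frame (same axes). The slot is 8 mm wide, x = -30 (lip) to -22 (back plate). The lip is 4 mm thick (x = -34 to -30), its lower edge at z = 45; the bridge over the slot is 5 mm thick, its top at z = 65.
- basket_tab (a point): Middle of the ribbed grey grip tab on the basket's top: x = -24, y = 0, z = 93 mm in the basket's frame. The tab is 10 mm thick in x, 32 mm wide in y and spans z = 65 to 112; take it from above, across its thickness.
- adapter: Steel tube adapter, 26 mm across, 15 mm high, lying loose on the basket's floor. Origin: centre of its underside.
- dropper: Bystander: brown dropper bottle, 33 mm across, 102 mm high. Origin under its centre.
- lens_box: Bystander: pale flat lens box 47 x 45 x 19 mm. Origin under its centre.
- tape_roll: Bystander: black tape roll, 58 mm across, 19 mm high. Origin under its centre.
- iris_post: Bystander: black iris on a post, 26 x 58 x 116 mm. Origin under its centre.
- wash_bottle: Bystander: white plastic bottle, 60 mm across, 136 mm high. Origin under its centre.
Mind the look-alikes: they are no part of the job. Leave any blue look-alike of the basket alone.

How it is judged:
On the way, in this order (a step that is already met when the one before it is completed fails the run):
1. the basket hangs upright with its lip over the near rim, fully down, not yet against the stop (z of basket_slot in the frame of bath between 0.0865 and 0.0925 m and x of basket_slot in the frame of bath between -0.061 and -0.044 m and angle between basket's own z axis and vertical below 0.1 rad and angle between the x axis of basket and the x axis of bath, either way round below 0.1 rad and x of basket in the frame of bath between -0.06 and 0 m and distance between adapter and basket below 0.026 m and y of basket in the frame of stop above 0.029 m), for 0.2 s.
2. still hooked, the basket is pressed lightly (over 2 N) against the stop (z of basket_slot in the frame of bath between 0.0865 and 0.0925 m and x of basket_slot in the frame of bath between -0.061 and -0.044 m and angle between basket's own z axis and vertical below 0.1 rad and angle between the x axis of basket and the x axis of bath, either way round below 0.1 rad and x of basket in the frame of bath between -0.06 and 0 m and contact force between basket and stop above 2 N), for 0.2 s.
At the end, for the whole second after the job is handed in: The released basket hangs at rest inside the tub with its lip over the near rim: slot roof within 3.5 mm below and 2.5 mm above rim height, upright and square to the rim within 0.1 rad, its right end within 3 mm of the stop's face, carried by the bath, and the adapter still in it (z of basket_slot in the frame of bath between 0.0865 and 0.0925 m and x of basket_slot in the frame of bath between -0.061 and -0.044 m and angle between basket's own z axis and vertical below 0.1 rad and angle between the x axis of basket and the x axis of bath, either way round below 0.1 rad and x of basket in the frame of bath between -0.06 and 0 m and distance between adapter and basket below 0.026 m and y of basket in the frame of stop between 0.022 and 0.029 m and contact force between basket and bath above 0.5 N and linear speed of basket below 0.02 m/s and contact force between basket and the fingers below 0.1 N); the robot touches nothing.
It fails at once if the basket is pressed against the bath (housing, tub or stop) with 25 N or more (contact force between basket and bath above 25 N).
It fails at once if the robot touches the bath with more than 15 N (contact force between the fingers and bath above 15 N or contact force between the arm and bath above 15 N).
It fails at once if the adapter falls out of the basket (distance between adapter and basket above 0.05 m).
It fails at once if a bystander is moved by more than 30 mm (distance of dropper from where it was at the start of the episode above 0.03 m or distance of lens_box from where it was at the start of the episode above 0.03 m or distance of tape_roll from where it was at the start of the episode above 0.03 m or distance of iris_post from where it was at the start of the episode above 0.03 m or distance of wash_bottle from where it was at the start of the episode above 0.03 m).
It also fails if it takes over 58 s, if anything falls off the work surface, if the arm or the gripper's body presses on something with over 40 N, if the wrist force passes 120 N, or if a joint passes its speed limit or range.

## Robot

A 7-joint arm with a two-finger parallel gripper is mounted at the origin on a cart in front of the work surface, level with it; the furniture and walls round the work are solid. World frame = base frame: x ahead of the robot, y to its left, z up, the work surface at z = 0. Lengths are in m, angles in rad, forces in N, time in s.
With the tool pointing down it reaches from about 0.425 to 0.95 m from the base axis. Payload 4.7 kg.
Tool frame: the origin (TCP) lies between the finger pads; the fingertips stand 17 mm ahead of it and the grasp point (between the pads) lies 2 mm behind it (bot.tips_ahead is the distance from the TCP to the fingertips, in m); z points along the fingers, y is the line along which they close (so a half turn about z gives the same grasp; the last joint's range is limited). The gripper opens to 85 mm and grips with 20 to 120 N. Pads are 22 mm wide; open, the fingers measure 114 mm over their backs; the gripper's body (76 mm by 85 mm) begins 54 mm behind the grasp point. The pads swing forward as they close: fully open they stand 13 mm farther back than shut.
Start: joints at [-1.342, 0.469, -0.049, 1.532, 0.024, 1.141, -0.082], TCP at [0.172, 0.653, 0.228] pointing down, gripper open.
Joint ranges: [-2.59, 2.59], [-0.33, 1.99], [-1.39, 1.29], [0.1, 2.45], [-1.04, 4.18], [0.21, 1.99], [-2.66, 2.66]. Speed limits (rad/s): [2.57, 2.57, 3.14, 3.14, 3.14, 3.14, 3.14].

## Interface

Orientations are given as a rotation vector (axis times angle).
In Python, from workcell import bot gives the robot as it stands.
- The arm moves only by the tool arm_command, never from a script. Its argument "motion" is a list of rows, each a list of 3 entries, a list of its own where there are three numbers: the turn, a rotation vector about the world's x, y, z in degrees, then the shift along the world's x, y, z in m, then the closure, from 0 (fully open) to 1 (shut). In form: [[[rx, ry, rz], [tx, ty, tz], hand], ...]. A call has 1 to 10 rows; each row shifts and turns the commanded pose from where the row before left it; what a row does not reach is not made up. A row lasts 1/10 s, in which the tool goes at most 50 mm and 8.59 degrees, less where a joint would pass 70% of its speed; a pose out of reach is approached as far as the arm can. A call is refused whole if a number of a shift passes 0.05 or a number of a turn 8.59, either way. A call with a gripper value outside its range is refused whole. The fingers move at their own pace and stop on an object; "force" is the grip in N (left out, the last holds). Time passes only in rows, so rows that do not move let the fingers close. It gives the time, the measured TCP pose, the force, the opening and the grip force at its end, in the units of the state.
- bot.observe(): the state, without advancing time (a new reading comes with each control period).
- bot.snapshot(name): name is "scene" or "side" or "wrist"; returns (picture, depth): 400x640x3 uint8, blue, green, red; 400x640 float32, m along the optical axis (not along the pixel's ray), 0 where there is no reading.
- bot.get_calibration(name): a dict with "mtx" (3x3 intrinsics, pixels), "k1" (the pictures are not rectified: a ray, as slopes to the right and down, at radius r is drawn at 1 + k1 r^2 times it, then the intrinsics apply), "extrinsics" (4x4, takes a point from camera to world coordinates). Camera axes: x right, y up, looking along -z (the intrinsics and any distortion apply to the point x, -y, -z); pixel columns grow to the right and rows downward; lengths in m; the calibration is good to about 2 mm. A picture is of the moment at which its call begins: read the wrist's pose just before it. get_calibration takes no time and is no camera call; for the wrist camera it gives the pose at the moment of the call.
- bot.finish_job(): hands the job in; it is judged then, once.
Trained networks look in the newest picture that a camera, given by its name, has taken for a name from the list of things; names that differ only in an ending like _2 or _b are one class to them, and where a whole thing is asked for, a point or a joint stands for the part that bears it (a point fixed in the world has none). Each returns a list of dicts, best first, with "confidence" (0 to 1); they miss things now and then, are a little off and sometimes report something else, mostly with a low value. They report only what shows in the picture. A call takes as long as a camera call. They do not tell look-alikes from the thing itself.
- bot.masks_of(camera, name): "pixels" (400x640 bool, what is visible of it) and "xy" ([column, row] in pixels, amid what is visible of it).
The state is a dict: "clock": time; "joint_positions": joint angles; "joint_vel": joint speeds; "joint_torque": joint torques, N m; "tool_pos": TCP position; "tcp_rot": TCP orientation; "wrist_force": force on the tool from outside, world axes, zero at the start; "torque": the same for the moment, N m; "grip_width": finger opening in m; "grip_force": force on a finger pad.
Only numpy, scipy, OpenCV 4.12 (cv2) and the standard library are available. Lean on these libraries where they do the work, as an engineer would, in place of code of your own. Each camera call takes 0.05 s, during which the arm holds its last target. There are 200 camera calls.

## Working session

There is one attempt and no reset: what is moved stays moved. The work goes in short steps, Python scripts to look and compute and a tool call to move; the robot and the scene stay as the last step left them, time stands still between calls to the robot, and variables do not carry over. Pictures are saved under pics/ and viewed, at most 10 in all, crops included, and the job is handed in when it is done.

Besides the shell and the picture viewer there is one more tool, called after "Call:" as name(argument=value, ...), one argument or row to a line, values as JSON. arm_command: Moves the arm, as the interface text tells. Its arguments: {"type":"object","properties":{"motion":{"type":"array"},"force":{"type":"number"}},"required":["motion"]}

```bash
mkdir -p pics
cat > h.py <<'E'
import numpy as np, cv2
from workcell import bot
def world(cam,depth,px,cal=None):
    c=cal or bot.get_calibration(cam); K=np.array(c["mtx"]);E=np.array(c["extrinsics"]);k=c["k1"]
    px=np.atleast_2d(px).astype(int); d=depth[px[:,1],px[:,0]]
    a=(px[:,0]-K[0,2])/K[0,0]; b=(px[:,1]-K[1,2])/K[1,1]
    rd=np.hypot(a,b); r=rd.copy()
    for _ in range(10): r=rd/(1+k*r*r)
    s=1/(1+k*r*r); a=a*s;b=b*s
    P=np.stack([a*d,-b*d,-d,np.ones_like(d)],1)
    w=(E@P.T).T[:,:3]; return w[d>0]
def mpts(cam,depth,m,cal=None):
    v,u=np.nonzero(m); return world(cam,depth,np.stack([u,v],1),cal)
E
cat > a.py <<'E'
from h import *
ims=[]
for cam in ["scene","side"]:
    im,d=bot.snapshot(cam); cv2.imwrite(f"pics/{cam}0.png",im)
    for n in ["basket","bath","stop","adapter","iris_post","wash_bottle","dropper","lens_box","tape_roll"]:
        for r in bot.masks_of(cam,n)[:3]:
            p=mpts(cam,d,r["pixels"])
            if len(p): print(cam,n,round(r["confidence"],2),np.round(r["xy"]),len(p),np.round(np.percentile(p,2,0),3),np.round(np.percentile(p,98,0),3))
print(bot.observe())
E
python3 a.py
```

```text
scene basket 0.88 [221. 297.] 500 [ 0.429  0.698 -0.003] [0.484 0.756 0.11 ]
scene bath 0.84 [345. 149.] 360 [0.666 0.023 0.045] [0.726 0.16  0.089]
scene wash_bottle 0.56 [344. 145.] 363 [0.663 0.039 0.042] [0.729 0.16  0.089]
scene lens_box 0.54 [411. 195.] 139 [0.403 0.032 0.   ] [0.437 0.076 0.019]
side basket 0.82 [308. 221.] 450 [ 0.43   0.27  -0.002] [0.504 0.394 0.111]
side basket 0.54 [250. 163.] 397 [ 0.43   0.691 -0.001] [0.548 0.878 0.11 ]
side basket 0.39 [316. 259.] 281 [0.376 0.122 0.   ] [0.425 0.173 0.02 ]
side bath 0.91 [406. 244.] 4373 [ 0.536 -0.052  0.004] [0.703 0.162 0.097]
side bath 0.2 [302. 221.] 449 [ 0.43   0.27  -0.002] [0.521 0.435 0.111]
side stop 0.52 [387. 234.] 201 [0.547 0.038 0.066] [0.591 0.066 0.107]
side stop 0.49 [305. 223.] 500 [ 0.43   0.269 -0.002] [0.512 0.435 0.111]
side stop 0.45 [315. 260.] 302 [0.375 0.122 0.   ] [0.428 0.174 0.02 ]
side iris_post 0.74 [279. 211.] 198 [0.405 0.369 0.005] [0.444 0.404 0.104]
side iris_post 0.52 [387. 235.] 169 [0.547 0.038 0.068] [0.589 0.06  0.107]
side wash_bottle 0.96 [345. 196.] 692 [0.601 0.303 0.00
[... 348 characters left out ...]
 'joint_positions': array([-1.34191337,  0.46860056, -0.04861072,  1.53253385,  0.0241003 ,
        1.14095756, -0.08228089]), 'joint_vel': array([-0.00055792,  0.00064476,  0.00069628,  0.00091609, -0.00122765,
       -0.00113951, -0.0017043 ]), 'joint_torque': array([ 6.03143963e-04, -5.10170782e+01, -4.66472085e-02, -2.38011914e+01,
        1.09029823e-02,  1.03290215e-03, -1.31435112e-05]), 'tool_pos': array([0.17203529, 0.65272273, 0.22752015]), 'tcp_rot': array([-4.03738252e-01, -3.11550636e+00, -1.39683898e-04]), 'wrist_force': array([ 0.26328438, -0.07997135,  0.20912722]), 'torque': array([-0.04497222, -0.0065145 ,  0.01272363]), 'grip_force': 0.0, 'grip_width': 0.08520610759874986}
```

View pics/scene0.png

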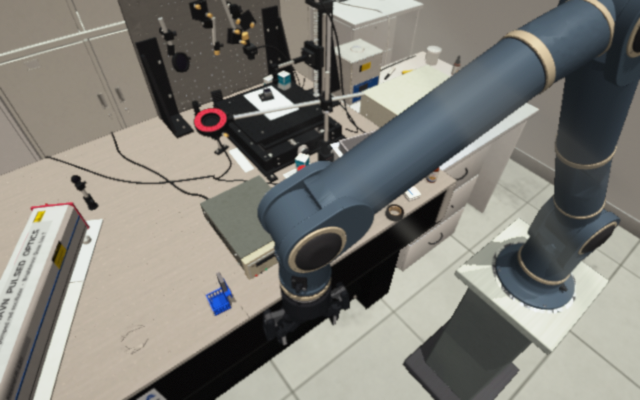

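View pics/side0.png

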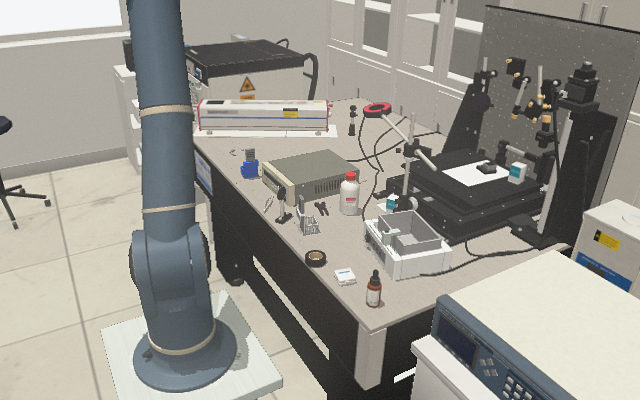

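Candidates are the steel basket at side px (308,221) and the blue look-alike at side px (250,165), which is scene px (220,297). I choose the steel one at (308,221) and check it in a close crop.

```bash
cat > b.py <<'E'
from h import *
im,d=bot.snapshot("side")
c=cv2.resize(im[170:290,260:460],(800,480),interpolation=cv2.INTER_CUBIC); cv2.imwrite("pics/crop1.png",c)
r=bot.masks_of("side","basket")
r=[x for x in r if abs(x["xy"][0]-308)<12 and abs(x["xy"][1]-221)<12][0]
p=mpts("side",d,r["pixels"])
p=p[(p[:,1]<.34)&(p[:,2]>0.005)&(p[:,2]<.12)]
print(len(p))
def rect(q): 
    (c,s,a)=cv2.minAreaRect(q[:,:2].astype(np.float32)*1000); return np.round(c),np.round(s),round(a,1)
for lo,hi in [(.005,.03),(.03,.05),(.05,.07),(.075,.115),(.005,.115)]:
    q=p[(p[:,2]>lo)&(p[:,2]<hi)]
    if len(q)>3: print(lo,len(q),np.round(q.min(0),3),np.round(q.max(0),3),np.round(q.mean(0),3),rect(q))
b=bot.masks_of("side","bath")[0]; p=mpts("side",d,b["pixels"])
for lo,hi in [(.055,.07),(.084,.096)]:
    q=p[(p[:,2]>lo)&(p[:,2]<hi)]; print("bath",len(q),rect(q),np.round(np.percentile(q,[1,99],axis=0),3))
s=bot.masks_of("side","stop")[0]; p=mpts("side",d,s["pixels"]);
for lo,hi in [(.066,.09),(.092,.12)]:
    q=p[(p[:,2]>lo)&(p[:,2]<hi)]; print("stop",s["xy"],len(q),rect(q),np.round(np.percentile(q,[1,99],axis=0),3))
E
python3 b.py
```

```text
364
0.005 189 [0.439 0.267 0.005] [0.494 0.33  0.03 ] [0.466 0.295 0.017] (array([467., 300.]), array([59., 45.]), 76.2)
0.03 40 [0.428 0.267 0.03 ] [0.486 0.331 0.05 ] [0.446 0.294 0.04 ] (array([460., 299.]), array([52., 55.]), 74.9)
0.05 57 [0.428 0.279 0.052] [0.45  0.334 0.07 ] [0.437 0.3   0.062] (array([440., 307.]), array([56., 15.]), 78.3)
0.075 72 [0.435 0.288 0.077] [0.451 0.32  0.114] [0.44  0.299 0.098] (array([443., 303.]), array([34., 11.]), 75.0)
0.005 364 [0.428 0.267 0.005] [0.494 0.334 0.114] [0.454 0.297 0.044] (array([461., 301.]), array([59., 58.]), 76.1)
bath 1227 (array([634.,  60.]), array([208., 168.]), 77.6) [[ 0.535 -0.052  0.055]
 [ 0.704  0.169  0.07 ]]
bath 411 (array([624.,  62.]), array([164., 146.]), 76.7) [[ 0.547 -0.028  0.084]
 [ 0.706  0.145  0.095]]
stop [385.7, 235.7] 66 (array([553.,  49.]), array([17., 24.]), 43.8) [[0.546 0.041 0.066]
 [0.565 0.064 0.089]]
stop [385.7, 235.7] 111 (array([571.,  50.]), array([22., 48.]), 72.3) [[0.547 0.036 0.092]
 [0.594 0.059 0.108]]
```

View pics/crop1.png

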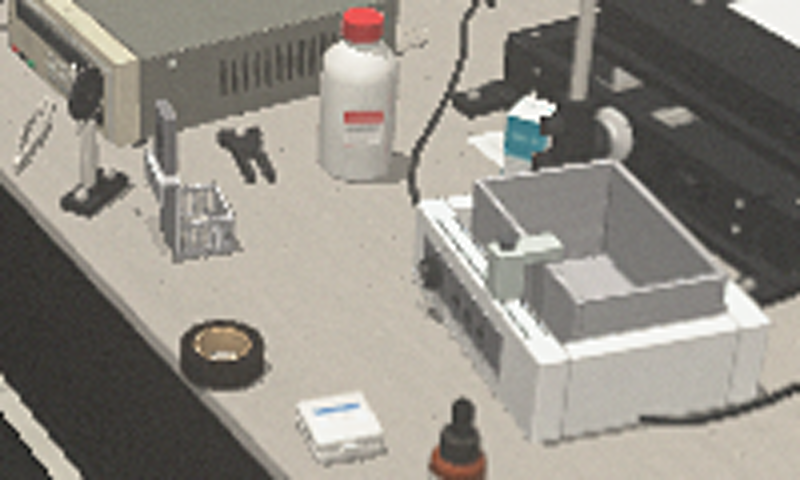

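Crop: steel basket at crop px (190,200) with its grey tab at (167,140). The stop on the near rim is at (515,260). The basket yaw is about -14.5°, the bath's about -13°.

Call:
arm_command(
  motion=[
    [[0,0,-8.5],[0.026,-0.034,0.002],0],
    [[0,0,-8.5],[0.026,-0.034,0.002],0],
    [[0,0,-8.5],[0.026,-0.034,0.002],0],
    [[0,0,-8.5],[0.026,-0.034,0.002],0],
    [[0,0,-8.5],[0.026,-0.034,0.002],0],
    [[0,0,-8.5],[0.026,-0.034,0.002],0],
    [[0,0,-8.5],[0.026,-0.034,0.002],0],
    [[0,0,-8.5],[0.026,-0.034,0.002],0],
    [[0,0,-8.5],[0.026,-0.034,0.002],0],
    [[0,0,-8.5],[0.026,-0.034,0.002],0],
  ],
  force=50,
)

```text
clock: 2.2
tool_pos: [0.4329, 0.3113, 0.248]
tcp_rot: [-2.408, -2.017, -0.002]
wrist_force: [0.7, 0.4, -0.9]
grip_width: 0.0854
grip_force: 0.0
```

```bash
cat > c.py <<'E'
from h import *
from scipy.spatial.transform import Rotation as R
o=bot.observe(); print(o["clock"],np.round(o["tool_pos"],4),"tool y deg",np.degrees(np.arctan2(*R.from_rotvec(o["tcp_rot"]).as_matrix()[1::-1,1])),o["joint_positions"].round(2))
def rect(q): 
    (c,s,a)=cv2.minAreaRect(q[:,:2].astype(np.float32)*1000); return np.round(c,1),np.round(s,1),round(a,1)
cal=bot.get_calibration("wrist"); im,d=bot.snapshot("wrist"); cv2.imwrite("pics/w1.png",im)
for n in ["basket","adapter"]:
  for r in bot.masks_of("wrist",n):
    p=mpts("wrist",d,r["pixels"],cal); print(n,r["confidence"],r["xy"],len(p))
    for lo,hi in [(-.01,.03),(.055,.07),(.104,.12)]:
        q=p[(p[:,2]>lo)&(p[:,2]<hi)]
        if len(q)>5: print(lo,len(q),rect(q),np.round(np.percentile(q,[1,99],axis=0),3).tolist())
E
python3 c.py
```

```text
2.2 [0.4329 0.3113 0.248 ] tool y deg -10.110987308716481 [-1.02  0.22  0.38  1.86 -0.09  1.07 -0.78]
basket 0.64 [349.0, 166.0] 2382
-0.01 1289 (array([460.9, 291.9]), array([76.9, 60.1]), 74.1) [[0.45, 0.272, -0.001], [0.493, 0.332, 0.03]]
0.055 406 (array([441.3, 309.9]), array([51.8, 15. ]), 75.0) [[0.429, 0.286, 0.057], [0.454, 0.336, 0.067]]
0.104 435 (array([443.7, 309.3]), array([32. , 10.1]), 75.1) [[0.436, 0.294, 0.105], [0.451, 0.325, 0.113]]
basket 0.21 [541.3, 285.1] 10424
-0.01 2175 (array([671.3,  89.3]), array([154.3, 236.3]), 80.9) [[0.546, 0.044, 0.0], [0.703, 0.181, 0.03]]
0.055 4098 (array([636.9,  76.9]), array([179.7, 166. ]), 77.5) [[0.574, -0.012, 0.055], [0.731, 0.179, 0.07]]
adapter 0.78 [352.6, 163.2] 312
-0.01 312 (array([464.7, 300.4]), array([23.6, 23.1]), 5.1) [[0.454, 0.289, 0.004], [0.476, 0.312, 0.019]]
```

View pics/w1.png

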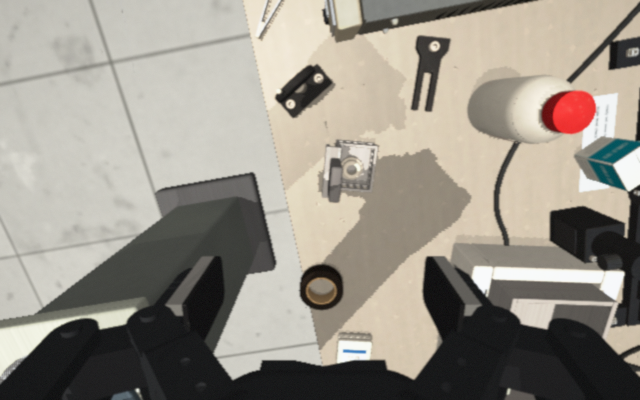

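The wrist view shows the steel basket at (349,166) with its tab at (334,180). The adapter is inside at (352,163). I descend onto the tab.

Call:
arm_command(
  motion=[
    [[0,0,-4.8],[0.011,-0.004,0],0],
    [[0,0,0],[0,0,-0.02],0],
    [[0,0,0],[0,0,-0.02],0],
    [[0,0,0],[0,0,-0.02],0],
    [[0,0,0],[0,0,-0.02],0],
    [[0,0,0],[0,0,-0.02],0],
    [[0,0,0],[0,0,-0.02],0],
    [[0,0,0],[0,0,-0.02],0],
    [[0,0,0],[0,0,-0.012],0],
    [[0,0,0],[0,0,0],0],
  ],
)

```text
clock: 3.35
tool_pos: [0.4415, 0.309, 0.094]
tcp_rot: [-2.483, -1.924, 0.005]
wrist_force: [-0.5, -0.2, -0.5]
grip_width: 0.0857
grip_force: 0.0
```

Call:
arm_command(
  motion=[
    [[0,0,0],[0,0,0],1],
    [[0,0,0],[0,0,0],1],
    [[0,0,0],[0,0,0],1],
    [[0,0,0],[0,0,0],1],
    [[0,0,0],[0,0,0],1],
    [[0,0,0],[0,0,0],1],
    [[0,0,0],[0,0,0],1],
    [[0,0,0],[0,0,0],1],
    [[0,0,0],[0,0,0],1],
    [[0,0,0],[0,0,0],1],
  ],
  force=50,
)

```text
clock: 4.35
tool_pos: [0.4432, 0.3089, 0.096]
tcp_rot: [-2.485, -1.922, -0.001]
wrist_force: [-1.5, -0.7, 5.7]
grip_width: 0.0086
grip_force: 51.0
```

Call:
arm_command(
  motion=[
    [[0,0,0],[0,0,0.01],1],
    [[0,0,0],[0,0,0.03],1],
    [[0,0,0],[0,0,0.04],1],
    [[0,0,0],[0,-0.01,0.04],1],
    [[0,0,0],[0.005,-0.03,0.03],1],
    [[0,0,0],[0.005,-0.04,0],1],
    [[0,0,0],[0.005,-0.04,0],1],
    [[0,0,0],[0.005,-0.04,0],1],
    [[0,0,0],[0.005,-0.04,0],1],
    [[0,0,0],[0.005,-0.04,0],1],
  ],
)

```text
clock: 5.35
tool_pos: [0.4725, 0.0669, 0.2456]
tcp_rot: [-2.485, -1.922, 0.0]
wrist_force: [1.4, 1.2, -2.2]
grip_width: 0.0083
grip_force: 50.0
```

Call:
arm_command(
  motion=[
    [[0,0,0],[0,-0.03,0],1],
    [[0,0,0],[0,-0.01,0],1],
    [[0,0,0],[0,0,0],1],
    [[0,0,0],[0,0,0],1],
  ],
)

```text
clock: 5.75
tool_pos: [0.4729, 0.0302, 0.2454]
tcp_rot: [-2.483, -1.923, -0.0]
wrist_force: [-0.6, 0.3, -1.5]
grip_width: 0.0086
grip_force: 50.0
```

```bash
cat > d.py <<'E'
from h import *
from scipy.spatial.transform import Rotation as R
import sys
t=sys.argv[1]
o=bot.observe(); T=np.array(o["tool_pos"]);print(o["clock"],np.round(T,4),"tool y deg",np.degrees(np.arctan2(*R.from_rotvec(o["tcp_rot"]).as_matrix()[1::-1,1])),o["wrist_force"].round(1))
def rect(q): 
    (c,s,a)=cv2.minAreaRect(q[:,:2].astype(np.float32)*1000); return np.round(c,1),np.round(s,1),round(a,1)
for cam in ["wrist","side"]:
  cal=bot.get_calibration(cam); im,d=bot.snapshot(cam); cv2.imwrite(f"pics/{cam}_{t}.png",im)
  np.savez(f"{cam}_{t}.npz",im=im,d=d,**{k:np.array(v) for k,v in cal.items()})
  for n,bands in [("bath",[(.058,.07),(.087,.094)]),("stop",[(.07,.09),(.092,.104)]),("basket",[(.115,.14),(.19,.205)]),("adapter",[(.1,.2)])]:
   for r in bot.masks_of(cam,n)[:2]:
    p=mpts(cam,d,r["pixels"],cal); print(cam,n,round(r["confidence"],2),np.round(r["xy"]),len(p))
    for lo,hi in bands:
        q=p[(p[:,2]>lo)&(p[:,2]<hi)]
        if len(q)>5: print("  ",lo,len(q),rect(q),np.round(np.percentile(q,[1,99],axis=0),3).tolist())
E
python3 d.py 2
```

```text
5.75 [0.4729 0.0302 0.2454] tool y deg -14.472717300077258 [-0.6  0.3 -1.5]
wrist bath 0.9 [478.  91.] 37479
   0.058 9798 (array([632. ,  54.5]), array([184.1, 165.9]), 77.5) [[0.541, -0.045, 0.058], [0.725, 0.156, 0.07]]
   0.087 3133 (array([623. ,  62.8]), array([153.8, 143.7]), 76.1) [[0.55, -0.023, 0.087], [0.705, 0.144, 0.092]]
wrist bath 0.35 [342. 211.] 6707
wrist stop 0.65 [424. 126.] 1377
   0.07 108 (array([554.3,  62.1]), array([24.6, 12. ]), 31.3) [[0.547, 0.051, 0.07], [0.567, 0.067, 0.09]]
   0.092 1056 (array([570.4,  53.6]), array([18.2, 46.2]), 77.6) [[0.547, 0.042, 0.093], [0.593, 0.066, 0.103]]
wrist basket 0.6 [345. 209.] 6672
   0.19 56 (array([477. ,  55.2]), array([ 2.7, 14.9]), 76.2) [[0.47, 0.054, 0.19], [0.484, 0.058, 0.205]]
wrist adapter 0.61 [346. 204.] 925
   0.1 924 (array([490.8,  22.1]), array([22.6, 24.8]), 79.4) [[0.478, 0.011, 0.152], [0.502, 0.033, 0.168]]
side bath 0.95 [409. 247.] 3966
   0.058 905 (array([633.7,  71.2]), array([229.9, 166.7]), 79.3) [[0.536, -0.052, 0.058], [0.705, 0.138, 0.069]]
   0.087 244 (array([624. ,  62.8]), array([165.7, 146.5]), 78.6) [[0.548, -0.027, 0.087], [0.707, 0.139, 0.093]]
side stop 0.59 [385. 234.] 217
   0.07 71 (array([568.3,  59.9]), array([40. , 38.4]), 78.6) [[0.546, 0.041, 0.07], [0.588, 0.076, 0.09]]
   0.092 97 (array([570.8,  50.1]), array([21.2, 47.7]), 77.9) [[0.547, 0.036, 0.092], [0.593, 0.06, 0.103]]
side basket 0.97 [373. 216.] 739
   0.19 57 (array([468.7,  28. ]), array([52.3, 15.5]), 81.0) [[0.458, 0.001, 0.191], [0.474, 0.053, 0.205]]
side basket 0.97 [252. 164.] 384
```

View pics/wrist_2.png

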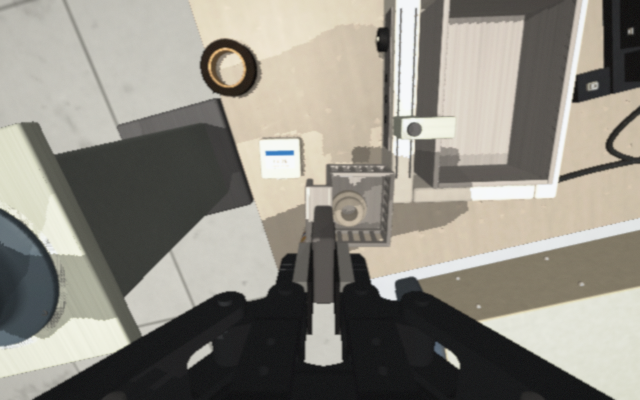

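```bash
cat > e.py <<'E'
from h import *
z=np.load("wrist_2.npz"); cal={k:z[k] for k in("mtx","k1","extrinsics")}; d=z["d"]
P=mpts("wrist",d,np.ones_like(d,bool),cal)*1000
# near wall: candidates at rim height left of stop
q=P[(abs(P[:,2]-90)<3)&(P[:,1]>72)&(P[:,0]<615)&(P[:,0]>560)]
for yaw in np.arange(-15,-10,.5):
    a=np.radians(yaw); u=q[:,0]*np.cos(a)+q[:,1]*np.sin(a); print(yaw,len(q),np.percentile(u,[2,10,50,90,98]).round(1))
# housing top near edge
def report(name,q):
    (c,s,a)=cv2.minAreaRect(q[:,:2].astype(np.float32)); print(name,len(q),np.round(c,1),np.round(s,1),round(a,1),np.percentile(q[:,2],[5,50,95]).round(1))
B=P[(P[:,0]>440)&(P[:,0]<535)&(P[:,1]>-20)&(P[:,1]<75)]
h=np.histogram(B[:,2],np.arange(120,230,4)); print(list(zip(h[1],h[0])))
for lo,hi in [(172,184),(150,157),(208,220)]:
    q=B[(B[:,2]>lo)&(B[:,2]<hi)]
    if len(q)>5: report(lo,q); print(np.percentile(q,[1,99],axis=0).round(1).tolist())
for n,lo,hi in [("stop",97,103)]:
    q=P[(P[:,2]>lo)&(P[:,2]<hi)&(P[:,0]>540)&(P[:,0]<600)&(P[:,1]>30)&(P[:,1]<80)]; report(n,q)
q=P[(abs(P[:,2]-65)<3)&(P[:,0]>530)&(P[:,0]<570)&(P[:,1]>0)]
a=np.radians(-12.5);u=q[:,0]*np.cos(a)+q[:,1]*np.sin(a);print("ledge",np.percentile(u,[1,5,50,99]).round(1))
E
python3 e.py
```

```text
-15.0 662 [542.7 543.7 546.4 549.1 550.4]
-14.5 662 [545.3 546.1 548.6 551.1 552.5]
-14.0 662 [547.7 548.4 550.8 553.2 554.5]
-13.5 662 [550.1 550.8 553.  555.3 556.4]
-13.0 662 [552.4 553.1 555.1 557.4 558.3]
-12.5 662 [554.7 555.3 557.2 559.4 560.2]
-12.0 662 [556.9 557.4 559.3 561.4 562.1]
-11.5 662 [559.  559.4 561.3 563.5 564.1]
-11.0 662 [560.8 561.3 563.2 565.4 566.2]
-10.5 662 [562.6 563.2 565.1 567.3 568.3]
[(np.int64(120), np.int64(0)), (np.int64(124), np.int64(0)), (np.int64(128), np.int64(0)), (np.int64(132), np.int64(0)), (np.int64(136), np.int64(0)), (np.int64(140), np.int64(0)), (np.int64(144), np.int64(0)), (np.int64(148), np.int64(761)), (np.int64(152), np.int64(1324)), (np.int64(156), np.int64(509)), (np.int64(160), np.int64(316)), (np.int64(164), np.int64(609)), (np.int64(168), np.int64(144)), (np.int64(172), np.int64(118)), (np.int64(176), np.int64(870)), (np.int64(180), np.int64(50)), (np.int64(184), np.int64(8)), (np.int64(188), np.int64(5)), (np.int64(192), np.int64(15)), (np.int64(196), np.int64(21)), (np.int64(200), np.int64(19)), (np.int64(204), np.int64(24)), (np.int64(208), np.int64(31)), (np.int64(212), np.int64(802)), (np.int64(216), np.int64(40)), (np.int64(220), np.int64(42)), (np.int64(224), np.int64(54))]
172 1038 [496.8  24.6] [52.6 43.5] 76.1 [175.2 178.7 180. ]
[[480.0, -4.2, 172.5], [522.7, 54.6, 180.6]]
150 2295 [496.3  24.6] [52.3 43.9] 75.4 [151.1 152.4 156.3]
[[477.7, -2.6, 150.6], [519.8, 53.3, 156.8]]
208 873 [473.2  40.7] [32.7 14.7] 75.6 [212.5 214.1 215.7]
[[463.1, 27.3, 209.5], [483.6, 57.6, 219.4]]
stop 1010 [570.4  53.6] [18.2 46.2] 77.6 [ 99.4 100.8 101.9]
ledge [522.7 523.2 529.9 543.8]
```

Wrist view: the basket hangs in the gripper with the adapter at (348,208). The stop is at (427,128), with free rim above it in the picture, and the wall centre sits at u≈557.4 mm. I move over the rim.

Call:
arm_command(
  motion=[
    [[0,0,1],[0.02,0.01,0],1],
    [[0,0,1],[0.025,0.0145,0],1],
    [[0,0,0],[0.025,0.0145,0],1],
    [[0,0,0],[0.025,0.0145,0],1],
    [[0,0,0],[0.017,0.01,0],1],
    [[0,0,0],[0.01,0.0055,0],1],
    [[0,0,0],[0,0,-0.02],1],
    [[0,0,0],[0,0,-0.02],1],
    [[0,0,0],[0,0,-0.015],1],
    [[0,0,0],[0,0,0],1],
  ],
)

```text
clock: 7.25
tool_pos: [0.5932, 0.0974, 0.1883]
tcp_rot: [-2.45, -1.963, 0.007]
wrist_force: [-0.3, 0.2, -2.4]
grip_width: 0.0086
grip_force: 50.0
```

```bash
cat > f.py <<'E'
from h import *
import sys
from scipy.spatial.transform import Rotation as R
o=bot.observe(); T=o["tool_pos"]*1000; yaw=np.degrees(np.arctan2(*R.from_rotvec(o["tcp_rot"]).as_matrix()[1::-1,1]))
a=np.radians(-12.5); U=lambda P:P[...,0]*np.cos(a)+P[...,1]*np.sin(a); V=lambda P:-P[...,0]*np.sin(a)+P[...,1]*np.cos(a)
cal=bot.get_calibration("wrist"); im,d=bot.snapshot("wrist"); cv2.imwrite(f"pics/wrist_{sys.argv[1]}.png",im)
print(o["clock"],T.round(1),"yaw",yaw.round(2),"U,V",U(T).round(1),V(T).round(1),o["wrist_force"].round(1))
P=mpts("wrist",d,np.ones_like(d,bool),cal)*1000; u,v=U(P),V(P)
zb=T[2]-96.3
for n,m in [("wall",(abs(P[:,2]-90)<2.5)&(u>545)&(u<572)&(v>187)&(v<285)&((v<V(T)-28)|(v>V(T)+28))),
            ("bridge",(abs(P[:,2]-zb-65)<3)&(abs(u-U(T))<20)&(abs(v-V(T))<32)),
            ("stop",(abs(P[:,2]-100)<3)&(v>155)&(v<190)&(u>525)&(u<585)),
            ("trayrim",(abs(P[:,2]-zb-30)<3)&(u>U(T))&(u<U(T)+52)&(abs(v-V(T))<32))]:
    q=P[m]
    if len(q)>10:
        (c,s,an)=cv2.minAreaRect(q[:,:2].astype(np.float32)); print(n,len(q),"U",np.percentile(u[m],[2,10,50,90,98]).round(1),"V",np.percentile(v[m],[2,50,98]).round(1),"z",np.median(q[:,2]).round(1),np.round(s,1),round(an,1))
E
python3 f.py 3
```

```text
7.25 [593.2  97.4 188.3] yaw -12.59 U,V 558.0 223.5 [-0.3  0.2 -2.4]
wall 404 U [556.2 556.5 559.8 568.3 571.2] V [252.6 272.5 279.7] z 89.6 [28.2 16.3] 78.0
bridge 830 U [548.3 549.  552.5 561.2 562.8] V [219.  242.  249.6] z 156.8 [33.  14.8] 77.8
stop 105 U [525.1 525.7 529.5 536.5 538. ] V [177.3 183.9 185.3] z 100.3 [15.4  7.4] 17.8
trayrim 889 U [564.  572.5 596.3 602.8 603.5] V [197.9 231.8 249.5] z 121.4 [52.4 43.8] 76.9
```

View pics/wrist_3.png

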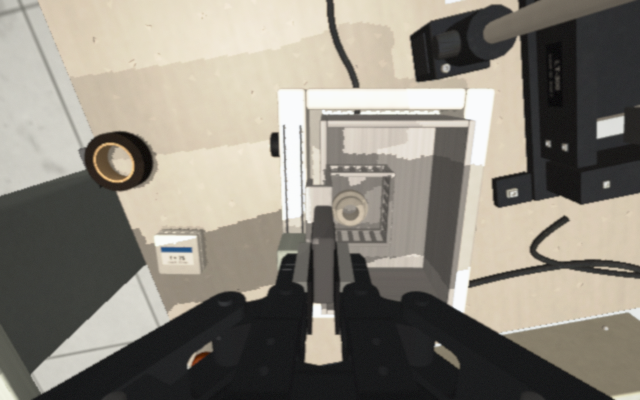

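Wrist view: the basket is over the tub, with its bridge at (318,198) and the near wall running up at columns 322–329. I get the wall's U close by.

```bash
cat > g.py <<'E'
from h import *
exec(open("f.py").read().split("zb=")[0])
P=mpts("wrist",d,np.ones_like(d,bool),cal)*1000; u,v=U(P),V(P)
for lo in range(248,270,3):
    m=(abs(P[:,2]-90)<2.5)&(u>545)&(u<580)&(v>lo)&(v<lo+3); 
    if m.sum()>4: print(lo,m.sum(),np.percentile(u[m],[3,50,97]).round(1))
E
python3 g.py 4
```

```text
7.3 [594.3  97.4 189.8] yaw -12.59 U,V 559.1 223.8 [ 0.6 -0.  -1.7]
248 30 [556.1 558.3 560.5]
251 28 [556.1 558.3 560.5]
254 28 [556.1 558.3 560.5]
257 28 [556.1 558.3 560.5]
260 28 [556.1 558.3 560.5]
263 31 [556.1 558.3 560.5]
266 32 [556.2 558.3 560.5]
269 28 [556.2 558.3 560.5]
```

Call:
arm_command(
  motion=[
    [[0,0,0],[0.0021,-0.0005,-0.01],1],
    [[0,0,0],[0,0,-0.01],1],
    [[0,0,0],[0,0,-0.01],1],
    [[0,0,0],[0,0,-0.01],1],
    [[0,0,0],[0,0,0],1],
    [[0,0,0],[0,0,0],1],
  ],
)

```text
clock: 7.95
tool_pos: [0.5971, 0.0972, 0.1502]
tcp_rot: [-2.451, -1.965, 0.001]
wrist_force: [-0.1, -0.2, -2.4]
grip_width: 0.0087
grip_force: 50.0
```

Call:
arm_command(
  motion=[
    [[0,0,0],[0,0,-0.003],1],
    [[0,0,0],[0,0,-0.002],1],
    [[0,0,0],[0,0,-0.001],1],
    [[0,0,0],[0,0,-0.001],1],
    [[0,0,0],[0,0,-0.001],1],
    [[0,0,0],[0,0,0],1],
  ],
)

```text
clock: 8.55
tool_pos: [0.5971, 0.0972, 0.1425]
tcp_rot: [-2.451, -1.965, -0.0]
wrist_force: [-0.2, -0.3, -1.9]
grip_width: 0.0085
grip_force: 50.0
```

Call:
arm_command(
  motion=[
    [[0,0,0],[0,0,-0.001],1],
    [[0,0,0],[0,0,-0.001],1],
    [[0,0,0],[0,0,-0.001],1],
    [[0,0,0],[0,0,0],1],
  ],
)

```text
clock: 8.95
tool_pos: [0.5978, 0.0972, 0.1409]
tcp_rot: [2.451, 1.965, 0.002]
wrist_force: [-1.3, -0.6, 5.5]
grip_width: 0.0083
grip_force: 51.0
```

Call:
arm_command(
  motion=[
    [[0,0,0],[0,0,-0.001],1],
    [[0,0,0],[0,0,-0.001],1],
    [[0,0,0],[0,0,0],1],
  ],
)

```text
clock: 9.25
tool_pos: [0.5985, 0.097, 0.1406]
tcp_rot: [2.451, 1.964, 0.005]
wrist_force: [-3.8, -0.3, 14.4]
grip_width: 0.0082
grip_force: 52.4
```

The lip's lower edge has landed on the wall (z≈0.141, about 14 N), so the basket is too far from the robot. I raise it, shift 3 mm towards the robot and try again.

Call:
arm_command(
  motion=[
    [[0,0,0],[0,0,0.003],1],
    [[0,0,0],[0,0,0.003],1],
    [[0,0,0],[-0.0029,0.0006,0],1],
    [[0,0,0],[0,0,0],1],
    [[0,0,0],[0,0,-0.001],1],
    [[0,0,0],[0,0,-0.001],1],
    [[0,0,0],[0,0,-0.001],1],
    [[0,0,0],[0,0,-0.001],1],
    [[0,0,0],[0,0,0],1],
  ],
)

```text
clock: 10.15
tool_pos: [0.5941, 0.0978, 0.1393]
tcp_rot: [-2.451, -1.965, 0.001]
wrist_force: [0.5, 0.1, -2.5]
grip_width: 0.008
grip_force: 50.0
```

Call:
arm_command(
  motion=[
    [[0,0,0],[0,0,-0.001],1],
    [[0,0,0],[0,0,-0.001],1],
    [[0,0,0],[0,0,0],1],
  ],
)

```text
clock: 10.45
tool_pos: [0.5941, 0.0978, 0.1374]
tcp_rot: [-2.451, -1.965, 0.0]
wrist_force: [-0.4, -0.1, -2.2]
grip_width: 0.0085
grip_force: 50.0
```

Call:
arm_command(
  motion=[
    [[0,0,0],[0,0,-0.0015],1],
    [[0,0,0],[0,0,-0.0015],1],
    [[0,0,0],[0,0,-0.0015],1],
    [[0,0,0],[0,0,-0.0015],1],
    [[0,0,0],[0,0,-0.001],1],
    [[0,0,0],[0,0,-0.001],1],
    [[0,0,0],[0,0,0],1],
  ],
)

```text
clock: 11.15
tool_pos: [0.5942, 0.0978, 0.1294]
tcp_rot: [-2.451, -1.965, 0.0]
wrist_force: [0.3, -0.0, -1.9]
grip_width: 0.0084
grip_force: 50.0
```

Call:
arm_command(
  motion=[
    [[0,0,0],[0,0,-0.001],1],
    [[0,0,0],[0,0,-0.001],1],
    [[0,0,0],[0,0,0],1],
  ],
)

```text
clock: 11.45
tool_pos: [0.5941, 0.0978, 0.1274]
tcp_rot: [-2.451, -1.965, 0.0]
wrist_force: [0.9, 0.2, -1.8]
grip_width: 0.0085
grip_force: 50.0
```

Call:
arm_command(
  motion=[
    [[0,0,0],[0,0,-0.001],1],
    [[0,0,0],[0,0,-0.0005],1],
    [[0,0,0],[0,0,0],1],
  ],
)

```text
clock: 11.75
tool_pos: [0.5943, 0.0978, 0.1261]
tcp_rot: [2.451, 1.965, 0.0]
wrist_force: [-0.2, 1.0, -2.1]
grip_width: 0.0084
grip_force: 50.1
```

Call:
arm_command(
  motion=[
    [[0,0,0],[0,0,-0.0005],1],
    [[0,0,0],[0,0,-0.0005],1],
    [[0,0,0],[0,0,0],1],
    [[0,0,0],[0,0,0],1],
  ],
)

```text
clock: 12.15
tool_pos: [0.5945, 0.0977, 0.126]
tcp_rot: [-2.451, -1.965, -0.001]
wrist_force: [-1.3, -0.5, 5.3]
grip_width: 0.0088
grip_force: 51.0
```

Fully down: contact at z≈0.126, 15 mm below where the lip touched. I slide right along the rim.

Call:
arm_command(
  motion=[
    [[0,0,0],[0,0,0.0004],1],
    [[0,0,0],[-0.00043,-0.00195,0],1],
    [[0,0,0],[-0.00043,-0.00195,0],1],
    [[0,0,0],[-0.00043,-0.00195,0],1],
    [[0,0,0],[-0.00043,-0.00195,0],1],
    [[0,0,0],[0,0,0],1],
    [[0,0,0],[0,0,0],1],
  ],
)

```text
clock: 12.85
tool_pos: [0.5935, 0.0904, 0.1261]
tcp_rot: [2.45, 1.964, 0.004]
wrist_force: [0.7, 3.7, 5.3]
grip_width: 0.0088
grip_force: 51.1
```

Call:
arm_command(
  motion=[
    [[0,0,0],[-0.00022,-0.00098,0],1],
    [[0,0,0],[-0.00022,-0.00098,0],1],
    [[0,0,0],[-0.00022,-0.00098,0],1],
    [[0,0,0],[0,0,0],1],
  ],
)

```text
clock: 13.25
tool_pos: [0.593, 0.0876, 0.1261]
tcp_rot: [2.45, 1.964, 0.004]
wrist_force: [1.7, 3.5, 6.4]
grip_width: 0.0086
grip_force: 51.1
```

Call:
arm_command(
  motion=[
    [[0,0,0],[-0.00022,-0.00098,0],1],
    [[0,0,0],[-0.00022,-0.00098,0],1],
    [[0,0,0],[0,0,0],1],
  ],
)

```text
clock: 13.55
tool_pos: [0.5926, 0.0856, 0.1261]
tcp_rot: [2.45, 1.964, 0.004]
wrist_force: [2.3, 4.4, 5.8]
grip_width: 0.0084
grip_force: 51.0
```

Call:
arm_command(
  motion=[
    [[0,0,0],[-0.00011,-0.0005,0],1],
    [[0,0,0],[-0.00011,-0.0005,0],1],
    [[0,0,0],[0,0,0],1],
  ],
)

```text
clock: 13.85
tool_pos: [0.5924, 0.0847, 0.1261]
tcp_rot: [2.45, 1.965, 0.004]
wrist_force: [2.3, 3.9, 5.3]
grip_width: 0.0088
grip_force: 51.0
```

Call:
arm_command(
  motion=[
    [[0,0,0],[-0.00011,-0.0005,0],1],
    [[0,0,0],[-0.00011,-0.0005,0],1],
    [[0,0,0],[0,0,0],1],
  ],
)

```text
clock: 14.15
tool_pos: [0.5922, 0.0839, 0.1261]
tcp_rot: [2.45, 1.965, 0.005]
wrist_force: [2.4, 5.4, 5.0]
grip_width: 0.0085
grip_force: 51.0
```

Call:
arm_command(
  motion=[
    [[0,0,0],[-0.00011,-0.0005,0],1],
    [[0,0,0],[0,-0.0005,0],1],
    [[0,0,0],[0,0,0],1],
  ],
)

```text
clock: 14.45
tool_pos: [0.5922, 0.0838, 0.1262]
tcp_rot: [2.45, 1.966, 0.006]
wrist_force: [2.5, 6.2, 5.7]
grip_width: 0.0089
grip_force: 51.0
```

Call:
arm_command(
  motion=[
    [[0,0,0],[0,-0.0005,0],1],
    [[0,0,0],[0,-0.0003,0],1],
    [[0,0,0],[0,0,0],1],
    [[0,0,0],[0,0,0],1],
  ],
)

```text
clock: 14.85
tool_pos: [0.5922, 0.0837, 0.1262]
tcp_rot: [-2.45, -1.966, -0.007]
wrist_force: [1.5, 7.4, 6.2]
grip_width: 0.0084
grip_force: 51.1
```

Run:
```python
from h import *
o=bot.observe();print(o["wrist_force"],o["tool_pos"])
im,d=bot.snapshot("side"); cv2.imwrite("pics/s5.png",cv2.resize(im[170:290,340:480],(700,600),interpolation=cv2.INTER_CUBIC))
```

```text
[1.50678634 7.4359407  6.20442557] [0.59223669 0.08370422 0.12620417]
```

View pics/s5.png

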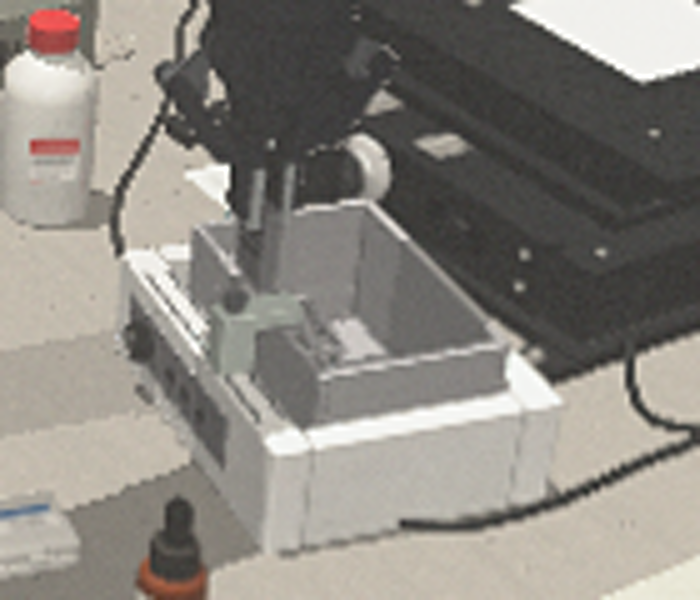

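The basket is against the stop at picture px (240,320), with the tool held and Fy steady at 7.4 N. I press a touch more and hold, ease off, then open.

Call:
arm_command(
  motion=[
    [[0,0,0],[0,-0.0004,0],1],
    [[0,0,0],[0,0,0],1],
    [[0,0,0],[0,0,0],1],
    [[0,0,0],[0,0,0],1],
  ],
)

```text
clock: 15.3
tool_pos: [0.5923, 0.0836, 0.1262]
tcp_rot: [-2.449, -1.966, -0.007]
wrist_force: [1.8, 7.6, 5.7]
grip_width: 0.0085
grip_force: 51.1
```

Call:
arm_command(
  motion=[
    [[0,0,0],[0,0.0008,0.0004],1],
    [[0,0,0],[0,0.0004,0],1],
    [[0,0,0],[0,0,0],1],
  ],
)

```text
clock: 15.6
tool_pos: [0.5922, 0.0838, 0.1262]
tcp_rot: [2.45, 1.966, 0.006]
wrist_force: [2.1, 5.6, 3.1]
grip_width: 0.0086
grip_force: 50.8
```

Call:
arm_command(
  motion=[
    [[0,0,0],[0,0,0],0.8],
    [[0,0,0],[0,0,0],0.7],
    [[0,0,0],[0,0,0],0.6],
    [[0,0,0],[0,0,0],0.5],
    [[0,0,0],[0,0,0],0.5],
    [[0,0,0],[0,0,0],0.5],
    [[0,0,0],[0,0,0],0.5],
    [[0,0,0],[0,0,0],0.5],
  ],
)

```text
clock: 16.4
tool_pos: [0.5909, 0.0821, 0.1258]
tcp_rot: [2.451, 1.965, 0.0]
wrist_force: [-0.0, 0.8, -0.2]
grip_width: 0.0429
grip_force: 0.0
```

Call:
arm_command(
  motion=[
    [[0,0,0],[0,0,0.005],0.5],
    [[0,0,0],[0,0,0.015],0.5],
    [[0,0,0],[0,0,0.03],0.5],
    [[0,0,0],[0,0,0.04],0.5],
    [[0,0,0],[0,0,0.04],0.5],
    [[0,0,0],[0,0,0],0.5],
    [[0,0,0],[0,0,0],0.5],
  ],
)

```text
clock: 17.1
tool_pos: [0.5915, 0.0821, 0.2579]
tcp_rot: [2.451, 1.964, 0.006]
wrist_force: [-0.4, 0.4, 0.6]
grip_width: 0.0425
grip_force: 0.0
```

```bash
cat > k.py <<'E'
from h import *
exec(open("f.py").read().split("zb=")[0])
P=mpts("wrist",d,np.ones_like(d,bool),cal)*1000; u,v=U(P),V(P)
for n,m in [("bridge",(abs(P[:,2]-95)<4)&(u>540)&(u<575)&(v>187)&(v<245)),("tab",(abs(P[:,2]-142)<4)&(u>530)&(u<585)&(v>180)&(v<245)),
  ("stop",(abs(P[:,2]-101)<3)&(v>155)&(v<190)&(u>525)&(u<585)),("trayrim",(abs(P[:,2]-60)<4)&(u>562)&(u<612)&(v>180)&(v<245)),("wall",(abs(P[:,2]-90)<2)&(u>550)&(u<565)&(v>242)&(v<262))]:
    q=P[m]
    if len(q)>10:
        (c,s,an)=cv2.minAreaRect(q[:,:2].astype(np.float32)); print(n,len(q),"U",np.percentile(u[m],[2,50,98]).round(1),"V",np.percentile(v[m],[2,50,98]).round(1),"z",np.median(q[:,2]).round(1),np.round(s,1),round(an,1))
E
python3 k.py 6
```

```text
17.1 [591.5  82.1 257.9] yaw -12.58 U,V 559.7 208.2 [-0.4  0.4  0.6]
bridge 403 U [550.8 553.9 564.9] V [188.5 225.6 236.6] z 94.8 [53.7 13.8] 77.0
tab 492 U [556.9 561.7 566.6] V [196.  211.5 226.2] z 141.4 [32.2  9.8] 77.3
stop 650 U [525.5 548.9 567.8] V [168.1 177.1 184.8] z 100.7 [17.5 42.8] 77.8
trayrim 382 U [566.5 596.  605.4] V [185.  211.7 236.6] z 58.7 [52.1 43.2] 77.5
wall 129 U [555.8 558.5 560.4] V [242.3 252.1 261.2] z 89.6 [19.7  4.6] 77.4
```

View pics/wrist_6.png

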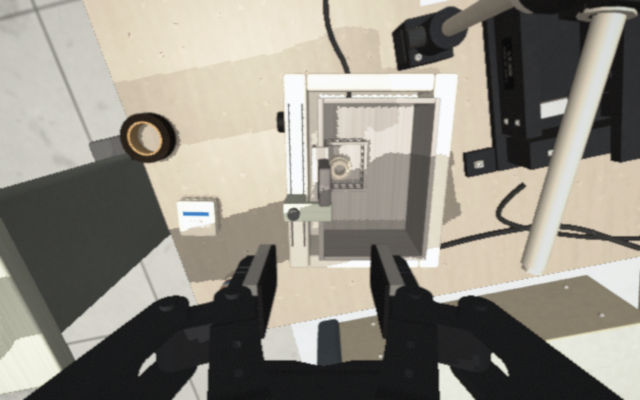

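The basket hangs at (340,170) against the stop at (305,213), with the adapter in it. The slot roof is at about 89.8 mm, the gap to the stop about 0.3 mm, and the basket is square to the rim. I hand it in.

```bash
python3 -c "
from workcell import bot
print(bot.finish_job())"
```

```text
the job is handed in; nothing more can be done
None
```

The basket hangs on the near rim, fully down and square, with its right end about 0.3 mm from the stop. I pushed it against the stop with an estimated 4 N and released it, the adapter is still inside, and the job is handed in (no verdict was returned).

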